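Swap the vials on the sample slide and index it at the reading head

ROBOT

A 6-joint arm with a two-finger parallel gripper is mounted at the origin on a cart in front of the work surface, level with it; the furniture and walls round the work are solid. World frame = base frame: x ahead of the robot, y to its left, z up, the work surface at z = 0. Lengths are in mm, angles in rad, forces in N, time in s.
With the tool pointing down it reaches from about 400 to 925 mm from the base axis. Payload 12.5 kg.
Tool frame: the origin (TCP) lies at the very end of the fingers, on their centre line; the grasp point (between the pads) lies 19 mm behind it; x points along the fingers, y is the direction in which the jaws open and shut, and the axes are right-handed (so a half turn about x gives the same grasp; the last joint's range is limited). The gripper opens to 95 mm and grips with 3 to 60 N. Pads are 20 mm wide; open, the fingers measure 119 mm over their backs; the gripper's body (75 mm by 180 mm) begins 59 mm behind the grasp point.
Start: joints at [1.034, 0.491, 1.559, -0, 1.092, -0.106], TCP at [260.985, 567.92, 214.661] pointing down, gripper open.
Joint ranges: [-3.1, 3.1], [-0.84, 2.19], [0.05, 2.79], [-1.13, 4.28], [0.06, 2.93], [-2.69, 2.69]. Speed limits (rad/s): [2.22, 2.22, 2.79, 3.14, 3.14, 3.14].

INTERFACE

Orientations are given as [roll, pitch, yaw] about the fixed x, y, z axes, in that order (R = Rz(yaw) Ry(pitch) Rx(roll)).
In Python, from cell import env, optics, job gives the robot as it stands.
- The arm moves only by the shell command python3 -m handwheel 'ROWS' [OPENING]. ROWS is JSON, a list of rows, each an object with "travel": the shift along the world's x, y, z in mm, a list of three; "roll": the turn about the world's z in degrees. In form: [{"travel": [dx, dy, dz], "roll": roll}, ...]. A call has 1 to 8 rows; each row is the pose to reach, as a shift and turn from the pose commanded when the call began; what a row does not reach only later rows make up. A row lasts 1/10 s, in which the tool goes at most 50 mm and 8.59 degrees, less where a joint would pass 70% of its speed; a pose out of reach is approached as far as the arm can. A call with a gripper value outside its range is refused whole. OPENING is the closure, from -1 (fully open) to 1 (shut), set as the call begins (- or left out, the last holds). The fingers move at their own pace and stop on an object; the grip force is fixed at half the most. Time passes only in rows, so rows that repeat a pose let the fingers close. It gives the time, the measured TCP pose, the force and the opening at its end, in the units of the state.
- env.state(): the state, without advancing time (a new reading comes with each control period).
- optics.read_camera(name): name is "side" or "top"; returns the picture (384x512x3 uint8, red, green, blue); there is no depth.
- optics.camera_params(name): a dict with "fx", "fy", "cx", "cy" (pixels), "k1" (the pictures are not rectified: a ray, as slopes to the right and down, at radius r is drawn at 1 + k1 r^2 times it, then the intrinsics apply), "world_from_camera" (4x4, takes a point from camera to world coordinates). Camera axes: x right, y up, looking along -z (the intrinsics and any distortion apply to the point x, -y, -z); pixel columns grow to the right and rows downward; lengths in mm; the calibration is good to about 2 mm. A picture is of the moment at which its call begins. camera_params takes no time and is no camera call.
- job.job_done(): hands the job in, once; it reports no verdict.
The state is a dict: "t": time; "joints": joint angles; "qvel": joint speeds; "tau": joint torques, N m; "eef_pos": TCP position; "tcp_rot": TCP orientation; "ft_force": force on the tool from outside, world axes, zero at the start; "moment": the same for the moment, N m; "opening": opening from 0.0 (shut) to 1.0 (fully open).
Only numpy, scipy, OpenCV 4.12 (cv2) and the standard library are available. Lean on these libraries where they do the work, as an engineer would, in place of code of your own. Each camera call takes 0.05 s, during which the arm holds its last target.

TASK

On the sample slide the two vials stand in each other's pockets: swap them, so that the open vial stands in the front pocket (next to the reading head) and the capped one in the rear pocket, both seated and never tipped over; the fixed pocket beside the rail is free for parking. Then push the carriage by its black knob towards the reading head until you feel its ball drop into the notch of the index bar. Finish while still gripping the knob, with the carriage at rest in the notch: do not let go.

Things in the scene. Friction and masses are not known exactly. Their poses are not given: they have to be found in the camera images.
- bed: fixed aluminium bed of the sample slide, 118 x 500 x 12 mm plate with a steel guide rail; origin at the centre of its underside on the table; its y axis runs along the rail towards the reading head, z up. The bed and all on it may be turned by up to 0.2 rad.
- carriage (a joint): how far the carriage has slid along the bed's +y from its start, m, 0 to 0.23; the start varies along the bed. The carriage is an aluminium block 56 mm wide (bed x) and 160 mm long with two vial pockets and a black knob along its top centre line; its top is 46 mm above the table. It slides with about 1.5 N of friction and stays where it is left
- front_pocket (a point): centre of the floor of the carriage's front pocket (the one nearest the reading head). All three pockets are round holes 22 mm wide and 18 mm deep with floors 28 mm and mouths 46 mm above the table. Moves with the carriage
- rear_pocket (a point): centre of the floor of the carriage's rear pocket, 50 mm behind the front one towards the knob. Moves with the carriage
- spare_pocket (a point): centre of the floor of the fixed, empty parking pocket: in a 46 mm square aluminium block beside the rail on the bed's +x side, 100 mm from the rail's centre line, same height and hole as the carriage's pockets
- knob: round black knob on the rear of the carriage, 22 mm in diameter, 40 mm tall; origin at the centre of its underside on the carriage top (46 mm above the table), so it is gripped about 25 mm above its origin. It is 110 mm behind the front pocket and 60 mm behind the rear one
- plunger (a point): the sprung ball (12 mm steel ball under a dark block with a brass screw on the -x side of the carriage), the point where it rides on the top of the index bar, 42 mm beside the rail's centre line. Moves with the carriage
- notch (a point): centre of the 9 mm wide notch, the only one, across the top of the 14 mm wide steel index bar on the bed's -x side; 26 mm above the table. The ball (9 N) drops 2 mm into it when the plunger is within 4 mm along bed y, draws the carriage to the centre, and takes about 7 N to leave. Bar and reading head are one part, clamped to the bed at a place that varies
- gate (a point): middle of the gap between the two grey uprights of the reading head (each 24 x 36 x 80 mm, tops 92 mm above the table, 68 mm apart, the carriage passes between them), 66 mm above the table; the front pocket stands in this gap when the ball is in the notch
- open_vial: clear glass vial without a cap, 20 mm in diameter, 56 mm tall, 20 g; origin at the centre of its underside, z along its axis. Starts in the rear pocket and stands about 38 mm out of it
- capped_vial: clear glass vial with a black screw cap (blue disc on top), 20 mm body, 21 mm cap, 58 mm tall, 20 g; origin at the centre of its underside, z along its axis. Starts in the front pocket and stands about 40 mm out of it

How it is judged:
By the outcome, as a careful person would: the job done as asked, in the order asked, and still so for the second after the job is handed in, while the arm keeps its last pose, push and grip.
It also fails if it takes over 64 s, if anything falls off the work surface, if the arm or the gripper's body presses on something with over 40 N, if the wrist force passes 120 N, or if a joint passes its speed limit or range.

## Working session

There is one attempt and no reset: what is moved stays moved. The work goes in short steps, Python scripts to look and compute and a shell command to move; the robot and the scene stay as the last step left them, time stands still between calls to the robot, and variables do not carry over. Pictures are saved under pics/ and viewed, and the job is handed in when it is done.

```bash
ls; mkdir -p pics
python3 - <<'E'
from cell import env, optics, job
import cv2
print(env.state())
for n in("side","top"):
    p=optics.camera_params(n);print(n,p)
    cv2.imwrite(f"pics/{n}0.png",optics.read_camera(n)[:,:,::-1])
E
```

```text
pics
{'t': 0.0, 'joints': array([ 1.03442057e+00,  4.91549485e-01,  1.55946014e+00, -1.63368034e-05,
        1.09172174e+00, -1.05596770e-01]), 'qvel': array([-0.00032911,  0.00096773,  0.00011516, -0.00069437,  0.00080907,
        0.00083499]), 'tau': array([ 4.03604326e-05, -6.12642646e+01, -2.58180159e+01,  6.92252791e-02,
        4.82313917e-02, -9.20005618e-05]), 'eef_pos': array([260.83637084, 567.68800497, 214.06433435]), 'tcp_rot': array([-1.6636697 ,  1.56965752, -2.09444115]), 'ft_force': array([ 0.14543065,  0.00186293, -0.8302795 ]), 'moment': array([-0.01304786,  0.03661833, -0.02437812]), 'opening': 1.0002032854427731}
side {'fx': 497.46374642324145, 'fy': 497.46374642324145, 'cx': 249.21293780030393, 'cy': 185.22593445333212, 'k1': -0.14807779066665253, 'world_from_camera': array([[ 9.23280929e-01,  1.99815987e-01, -3.28063861e-01,
         2.64665650e+02],
       [-3.84006456e-01,  4.58875089e-01, -8.01231986e-01,
        -6.59372908e+02],
       [-9.55862622e-03,  8.65740853e-01,  5.00401247e-01,
         4.96651016e+02],
       [ 0.00000000e+00,  0.00000000e+00,  0.00000000e+00,
         1.00000000e+00]])}
top {'fx': 382.932950400836, 'fy': 382.932950400836, 'cx': 247.92751266891722, 'cy': 188.11916691815384, 'k1': -0.006570805511624441, 'world_from_camera': array([[-1.16238694e-02,  9.94441389e-01, -1.04648025e-01,
         4.63178096e+02],
       [-9.99738254e-01, -1.36202177e-02, -1.83823947e-02,
         4.41609370e+01],
       [-1.97055430e-02,  1.04406959e-01,  9.94339418e-01,
         9.13373978e+02],
       [ 0.00000000e+00,  0.00000000e+00,  0.00000000e+00,
         1.00000000e+00]])}
```

View pics/side0.png

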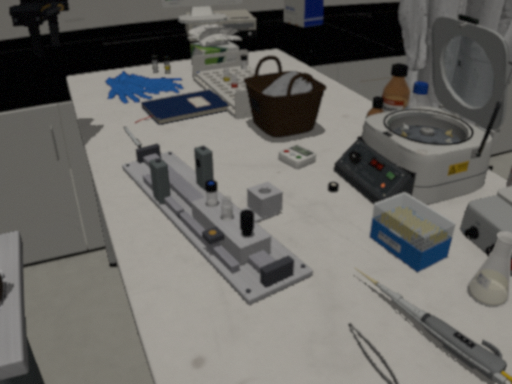

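View pics/top0.png

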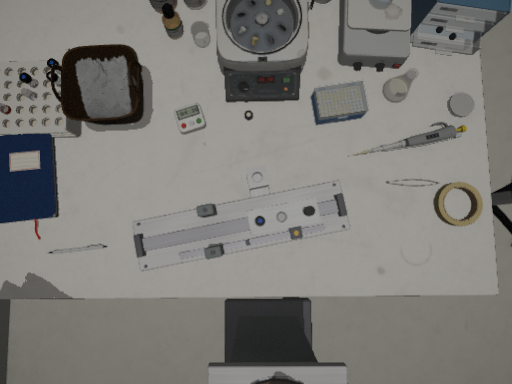

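The top view shows the bed running left (world +y), with the vials at about (260,221) and (281,217), the knob at (309,211), the spare block at (257,178), and the uprights at (206,210) and (214,251). I'll zoom in.

Run:
```python
import cv2
i=cv2.imread("pics/top0.png")[160:280,120:360]
cv2.imwrite("pics/topz.png",cv2.resize(i,None,fx=3.3,fy=3.3,interpolation=cv2.INTER_CUBIC))
i=cv2.imread("pics/side0.png")[130:310,110:330]
cv2.imwrite("pics/sidez.png",cv2.resize(i,None,fx=3.3,fy=3.3,interpolation=cv2.INTER_CUBIC))
```

```text
(no output)
```

View pics/topz.png

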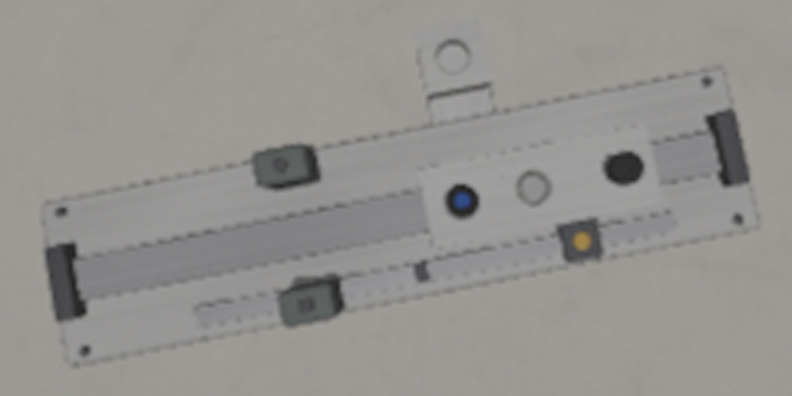

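View pics/sidez.png

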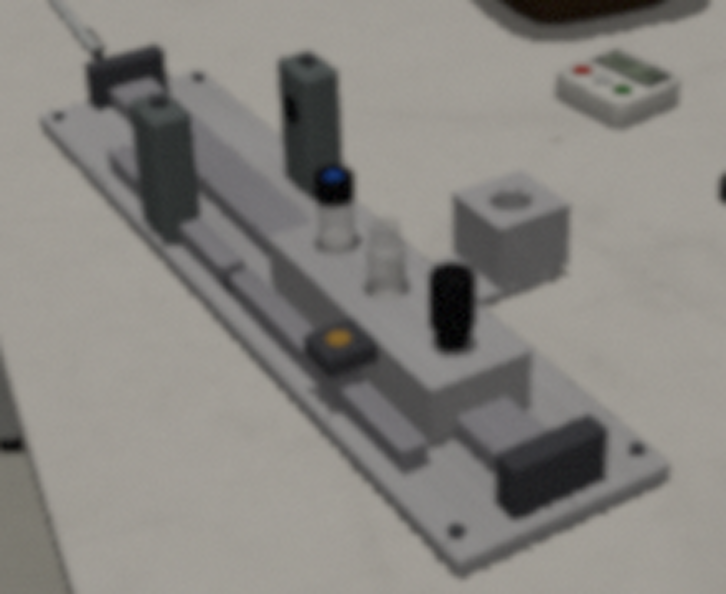

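```bash
cat > h.py <<'E'
import numpy as np, cv2
from cell import env, optics, job
def ray(n,px):
    p=optics.camera_params(n);K=np.array([[p['fx'],0,p['cx']],[0,p['fy'],p['cy']],[0,0,1]])
    u=cv2.undistortPoints(np.array([[px]],float),K,np.array([p['k1'],0,0,0.]))[0,0]
    T=p['world_from_camera'];d=T[:3,:3]@np.array([u[0],-u[1],-1]);return T[:3,3],d/np.linalg.norm(d)
def plane(n,px,z):
    o,d=ray(n,px);return o+d*(z-o[2])/d[2]
def tri(ps,pt):
    a,d=ray('side',ps);b,e=ray('top',pt)
    s=np.linalg.lstsq(np.c_[d,-e],b-a,rcond=None)[0]
    return (a+d*s[0]+b+e*s[1])/2, np.linalg.norm(a+d*s[0]-b-e*s[1])
def blobs(m,lo=3,hi=3000):
    n,l,s,c=cv2.connectedComponentsWithStats(m.astype(np.uint8))
    return [(c[i].round(2).tolist(),int(s[i,4]),s[i,:4].tolist()) for i in range(1,n) if lo<=s[i,4]<=hi]
E
python3 - <<'E'
from h import *
for n,f,(x0,x1,y0,y1) in(("top","top0",(120,360,160,280)),("side","side0",(110,330,130,310))):
    i=cv2.imread(f"pics/{f}.png").astype(int);b,g,r=i[...,0],i[...,1],i[...,2]
    R=np.zeros(b.shape,bool);R[y0:y1,x0:x1]=1
    for nm,m in(("blue",b-r>40),("brass",r-b>40),("black",i.max(2)<45),("dark",i.max(2)<100)):
        print(n,nm,blobs(m&R,2))
E
```

```text
top blue [([259.75, 220.25], 20, [258, 218, 5, 5])]
top brass [([296.0, 232.71], 24, [294, 230, 5, 6])]
top black [([335.5, 197.0], 4, [335, 196, 2, 3]), ([305.22, 211.78], 9, [304, 209, 4, 6]), ([339.4, 213.6], 5, [339, 212, 2, 4]), ([259.94, 220.06], 17, [256, 217, 8, 8]), ([140.88, 236.12], 8, [140, 235, 3, 3]), ([141.0, 241.5], 4, [141, 240, 1, 4]), ([142.0, 247.0], 5, [142, 245, 1, 5]), ([143.57, 253.0], 7, [143, 251, 3, 4])]
top dark [([334.0, 184.25], 4, [333, 184, 3, 2]), ([259.5, 187.0], 4, [258, 187, 4, 1]), ([264.5, 186.0], 4, [263, 186, 4, 1]), ([254.0, 188.0], 3, [253, 188, 3, 1]), ([340.4, 204.3], 181, [334, 193, 13, 23]), ([206.41, 210.13], 218, [197, 204, 20, 14]), ([308.54, 210.43], 94, [303, 206, 12, 10]), ([259.45, 220.6], 65, [255, 216, 10, 10]), ([138.0, 223.5], 6, [137, 223, 3, 2]), ([343.4, 226.2], 5, [343, 225, 2, 3]), ([295.36, 232.22], 106, [289, 226, 13, 13]), ([139.13, 245.07], 191, [134, 234, 12, 23]), ([247.35, 241.88], 17, [246, 239, 4, 6]), ([214.0, 250.39], 231, [205, 243, 19, 16]), ([145.4, 265.8], 5, [145, 265, 2, 3])]
side blue [([210.5, 182.64], 2
[... 782 characters left out ...]
5.61, 161.28], 18, [280, 158, 13, 8]), ([306.87, 162.81], 31, [299, 159, 15, 8]), ([127.5, 164.5], 4, [127, 164, 2, 2]), ([128.88, 174.5], 8, [126, 171, 7, 8]), ([138.75, 185.0], 8, [136, 182, 6, 6]), ([328.53, 186.73], 15, [328, 183, 2, 8]), ([264.11, 190.46], 37, [259, 189, 11, 4]), ([144.0, 191.0], 3, [143, 190, 3, 3]), ([257.94, 211.75], 1012, [240, 191, 42, 47]), ([240.27, 271.3], 415, [149, 196, 163, 108]), ([206.5, 203.5], 4, [206, 203, 2, 2]), ([217.17, 203.0], 6, [216, 202, 3, 3]), ([222.0, 216.5], 8, [221, 215, 3, 4]), ([231.43, 215.71], 7, [231, 214, 2, 4]), ([112.43, 257.9], 126, [110, 241, 8, 27]), ([302.5, 265.71], 14, [301, 264, 4, 4]), ([247.78, 290.5], 18, [246, 289, 5, 4])]
```

Run:
```python
from h import *
np.set_printoptions(precision=1,suppress=True)
T=[(334,184.25),(343.4,226.2),(138,223.5),(145.4,265.8)];S=[(302.5,265.7),(247.8,290.5),(169.7,153.2),(127.5,164.5)]
P=[plane('top',t,12) for t in T];Q=[plane('side',t,12) for t in S]
for p,q,t,s in zip(P,Q,T,S): print("screw",p,q,tri(s,t))
y=(P[2]+P[3]-P[0]-P[1])[:2];y2=(Q[2]+Q[3]-Q[0]-Q[1])[:2]
for v in(y,y2): print("ang",np.arctan2(-v[0],v[1]))
print("centre",np.mean(P,0),np.mean(Q,0))
print("blue",plane('top',(259.75,220.25),86),plane('side',(210.5,182.64),86),tri((210.5,182.64),(259.75,220.25)))
print("knobtop",plane('top',(308.54,210.43),80))
print("brass",tri((212,232),(296,232.7)))
print("open",plane('top',(281.8,216.7),84))
print("spare top",plane('top',(257,177),46),"side",plane('side',(110+512/3.3,130+200/3.3),46))
print("notch",plane('top',(247.35,241.88),26),plane('side',(110+233/3.3,130+268/3.3),26))
for z,a,b in ((92,(206,209.5),(212.5,252)),):print("up",plane('top',a,z),plane('top',b,z))
print("up side",plane('side',(110+308/3.3,130+60/3.3),92),plane('side',(110+160/3.3,130+103/3.3),92))
```

```text
screw [ 564.4 -142.4   12. ] [ 562.7 -142.3   12. ] (array([ 563.7, -142.2,   11.7]), np.float64(1.5991303680418734))
screw [ 465.7 -160.8   12. ] [ 464.8 -160.8   12. ] (array([ 465.3, -160.7,   11.9]), np.float64(0.8318603841773379))
screw [477.7 321.2  12. ] [475.6 317.4  12. ] (array([477.2, 322.1,   9.6]), np.float64(1.1035441696930464))
screw [379.2 302.   12. ] [378.5 301.6  12. ] (array([378.9, 302.2,  11.6]), np.float64(0.5856071813306692))
ang 0.18486382401663592
ang 0.18594558847544773
centre [471.8  80.   12. ] [470.4  79.   12. ]
blue [480.4  34.8  86. ] [478.   31.9  86. ] (array([479.7,  35. ,  84.1]), np.float64(1.4800311188911375))
knobtop [500.4 -71.3  80. ]
brass (array([452. , -46.7,  43.9]), np.float64(0.7405903433169899))
open [487.5 -12.9  84. ]
spare top [579.7  39.2  46. ] side [578.7  33.3  46. ]
notch [432.4  63.3  26. ] [428.8  58.4  26. ]
up [504.7 150.   92. ] [414.2 136.2  92. ]
up side [504.4 151.   92. ] [414.  132.8  92. ]
```

Run:
```python
import cv2,numpy as np
a=cv2.imread("pics/top0.png")[165:195,240:275];a=cv2.resize(a,None,fx=14,fy=14,interpolation=cv2.INTER_CUBIC)
b=cv2.imread("pics/side0.png")[180:220,243:288];b=cv2.resize(b,None,fx=8.6,fy=10.5,interpolation=cv2.INTER_CUBIC)
b=cv2.resize(cv2.imread("pics/side0.png")[180:220,243:268+20],None,fx=6,fy=6,interpolation=cv2.INTER_CUBIC)
o=np.zeros((420,790,3),np.uint8);o[:420,:490]=a;o[:240,500:770]=b
o=cv2.convertScaleAbs(o,alpha=1.3)
cv2.imwrite("pics/spare.png",o)
```

```text
(no output)
```

View pics/spare.png

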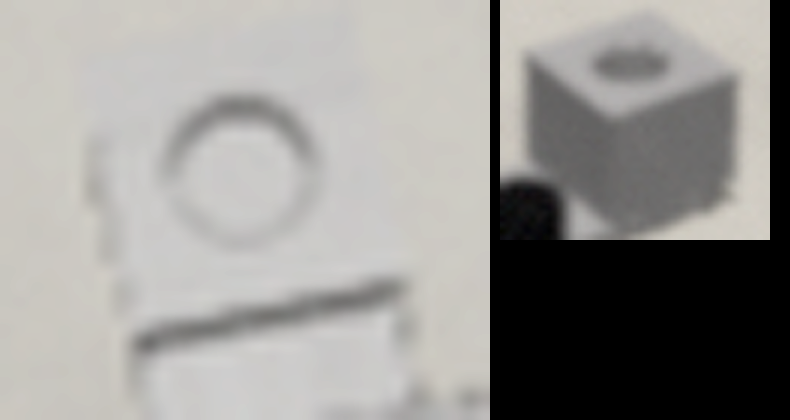

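Run:
```python
from h import *
from scipy.spatial.transform import Rotation as Ro
np.set_printoptions(precision=1,suppress=True)
t=plane('top',(256.68,176.75),46);s=plane('side',(264.35,190.1),46)
print("spare",t,s,tri((264.35,190.1),(256.68,176.75)))
c=np.array([471.2,79.6]);a=.1853;B=np.array([[np.cos(a),np.sin(a)],[-np.sin(a),np.cos(a)]])
pts=dict(spareT=t,spareS=s,blueT=plane('top',(259.75,220.25),86),blueS=plane('side',(210.5,182.64),86),open=plane('top',(281.8,216.7),84),knob=plane('top',(308.54,210.43),80),brassT=plane('top',(296,232.7),44),brassS=plane('side',(212,232),44))
for k,v in pts.items():print(k,B@(v[:2]-c))
print("screws",[B@(plane('top',t,12)[:2]-c) for t in [(334,184.25),(343.4,226.2),(138,223.5),(145.4,265.8)]])
print("screwsS",[B@(plane('side',t,12)[:2]-c) for t in [(302.5,265.7),(247.8,290.5),(169.7,153.2),(127.5,164.5)]])
R=Ro.from_euler('xyz',env.state()['tcp_rot']).as_matrix();print(R)
print("jaw ang",np.degrees(np.arctan2(R[1,1],R[0,1])),"bed x ang",np.degrees(a))
```

```text
spare [580.3  39.9  46. ] [578.2  35.4  46. ] (array([580.5,  40. ,  43. ]), np.float64(0.49069105985387396))
spareT [ 99.9 -59.1]
spareS [ 97.  -63.1]
blueT [  0.8 -45.7]
blueS [ -2.1 -48.1]
open [ -1.1 -93.9]
knob [   0.9 -153.8]
brassT [ -41.8 -120.8]
brassS [ -42.5 -120.5]
screws [array([  50.7, -235.4]), array([ -49.7, -235.3]), array([ 50.9, 236.2]), array([-49.4, 235.6])]
screwsS [array([  49.1, -235. ]), array([ -50.5, -235.1]), array([ 48.1, 232.9]), array([-50.2, 235.3])]
[[-0.   0.4  0.9]
 [-0.   0.9 -0.4]
 [-1.  -0.  -0. ]]
jaw ang 65.31527425264498 bed x ang 10.616907943774153
```

```bash
python3 -m handwheel '[{"travel":[18,-44,0],"roll":-4.5},{"travel":[36,-89,0],"roll":-9},{"travel":[54,-133,0],"roll":-13.5},{"travel":[72,-178,0],"roll":-18},{"travel":[91,-222,0],"roll":-22.5},{"travel":[109,-267,0],"roll":-27},{"travel":[127,-311,0],"roll":-31.5},{"travel":[146,-356,0],"roll":-36}]' -1; python3 -m handwheel '[{"travel":[18,-44,0],"roll":-4.5},{"travel":[36,-89,0],"roll":-9},{"travel":[54,-133,0],"roll":-13.5},{"travel":[73,-178,0],"roll":-18.7},{"travel":[73,-178,0],"roll":-18.7},{"travel":[73,-178,0],"roll":-18.7}]'
python3 - <<'E'
from h import *
from scipy.spatial.transform import Rotation as Ro
s=env.state();R=Ro.from_euler('xyz',s['tcp_rot']).as_matrix();print(s['t'],s['eef_pos'],np.degrees(np.arctan2(R[1,1],R[0,1])),s['joints'],s['ft_force'])
for n in("side","top"): cv2.imwrite(f"pics/{n}1.png",optics.read_camera(n)[:,:,::-1])
E
```

```text
t: 0.9
eef_pos: [407.2, 210.1, 214.7]
tcp_rot: [1.76, 1.571, 0.698]
ft_force: [0.6, -0.6, 0.3]
opening: 1.0
t: 1.5
eef_pos: [479.9, 33.1, 214.3]
tcp_rot: [-2.02, 1.57, 2.876]
ft_force: [-0.7, 0.5, -0.1]
opening: 0.997
1.5 [479.88394526  33.10289151 214.26500982] 10.505341769514825 [-6.86606927e-02  2.87981970e-01  1.90062063e+00  2.17249563e-04
  9.53876712e-01 -2.52139099e-01] [-0.71112483  0.45793708 -0.14331009]
```

```bash
python3 -m handwheel '[{"travel":[0,1,-40],"roll":0},{"travel":[0,1,-80],"roll":0},{"travel":[0,1,-115],"roll":0},{"travel":[0,1,-140],"roll":0},{"travel":[0,1,-155],"roll":0},{"travel":[0,1,-160],"roll":0},{"travel":[0,1,-160],"roll":0}]'
python3 - <<'E'
from h import *
i=optics.read_camera("side")[:,:,::-1]
cv2.imwrite("pics/side2.png",cv2.resize(i[100:300,110:330],None,fx=2.9,fy=2.9,interpolation=cv2.INTER_CUBIC))
E
```

```text
t: 2.3
eef_pos: [479.6, 35.9, 54.5]
tcp_rot: [-1.856, 1.57, 3.044]
ft_force: [0.5, -0.0, 0.3]
opening: 0.997
```

View pics/side2.png

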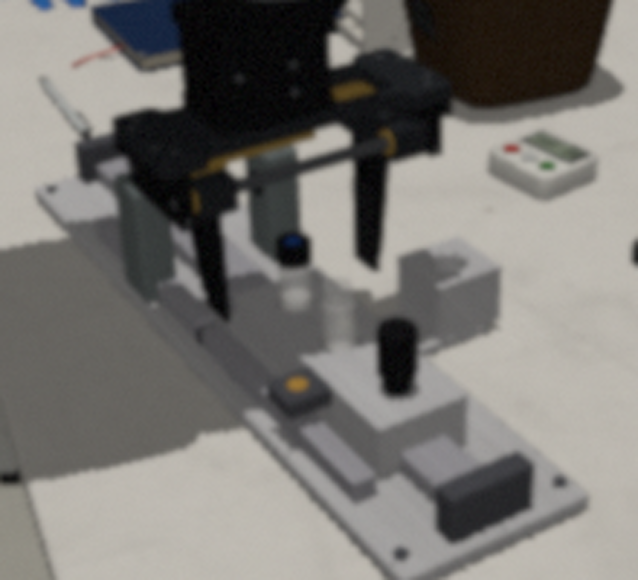

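The fingers straddle the capped vial at (293,270) and nothing is in the way. Closing.

```bash
python3 -m handwheel '[{"travel":[0,0,0],"roll":0},{"travel":[0,0,0],"roll":0},{"travel":[0,0,0],"roll":0},{"travel":[0,0,0],"roll":0},{"travel":[0,0,0],"roll":0},{"travel":[0,0,0],"roll":0},{"travel":[0,0,0],"roll":0},{"travel":[0,0,0],"roll":0}]' 1
```

```text
t: 3.15
eef_pos: [480.0, 34.9, 54.6]
tcp_rot: [2.16, 1.571, 0.775]
ft_force: [0.6, -0.3, -0.3]
opening: 0.38
```

```bash
python3 -m handwheel '[{"travel":[0,0,0],"roll":0},{"travel":[0,0,0],"roll":0},{"travel":[0,0,0],"roll":0},{"travel":[0,0,0],"roll":0}]'
```

```text
t: 3.55
eef_pos: [480.0, 34.9, 54.7]
tcp_rot: [1.517, 1.571, 0.131]
ft_force: [0.3, -0.7, -1.0]
opening: 0.201
```

```bash
python3 -m handwheel '[{"travel":[0,0,0],"roll":0},{"travel":[0,0,0],"roll":0}]'
python3 - <<'E'
from h import *
i=optics.read_camera("side")[:,:,::-1]
cv2.imwrite("pics/side3.png",cv2.resize(i[130:260,150:300],None,fx=4,fy=4,interpolation=cv2.INTER_CUBIC))
E
```

```text
t: 3.75
eef_pos: [480.0, 34.9, 54.7]
tcp_rot: [1.389, 1.571, 0.004]
ft_force: [0.5, -0.3, 0.3]
opening: 0.197
```

View pics/side3.png

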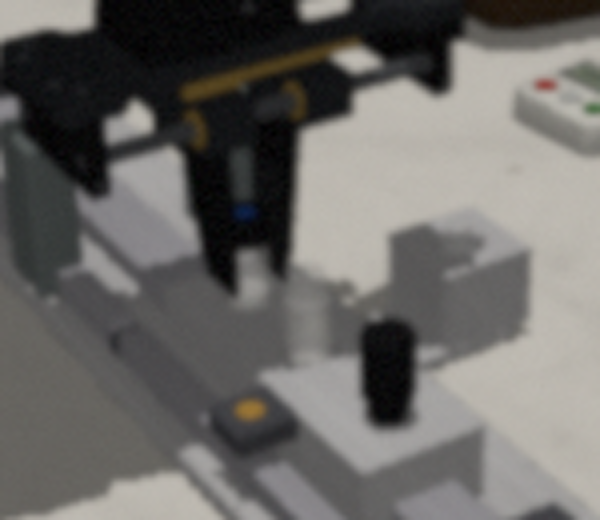

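```bash
python3 -m handwheel '[{"travel":[0,0,10],"roll":0},{"travel":[0,0,25],"roll":0},{"travel":[0,0,35],"roll":0},{"travel":[25,1,35],"roll":0},{"travel":[60,3,35],"roll":0},{"travel":[90,4,35],"roll":0},{"travel":[101,4.7,35],"roll":0},{"travel":[101,4.7,35],"roll":0}]';python3 -m handwheel '[{"travel":[0,0,-10],"roll":0},{"travel":[0,0,-10],"roll":0},{"travel":[0,0,-10],"roll":0}]'
python3 - <<'E'
from h import *
o=[]
for n,(x0,y0) in(("side",(220,130)),("top",(200,140))):
    i=optics.read_camera(n)[:,:,::-1];cv2.imwrite(f"pics/{n}4.png",i)
    o.append(cv2.resize(i[y0:y0+90,x0:x0+100],None,fx=4,fy=4,interpolation=cv2.INTER_CUBIC))
cv2.imwrite("pics/c4.png",np.hstack(o))
E
```

```text
t: 4.6
eef_pos: [581.3, 39.7, 89.6]
tcp_rot: [1.479, 1.571, 0.094]
ft_force: [-0.8, -0.4, -0.0]
opening: 0.201
t: 4.9
eef_pos: [579.9, 39.6, 79.4]
tcp_rot: [-1.81, 1.57, 3.087]
ft_force: [-0.5, 0.1, -0.6]
opening: 0.2
```

View pics/c4.png

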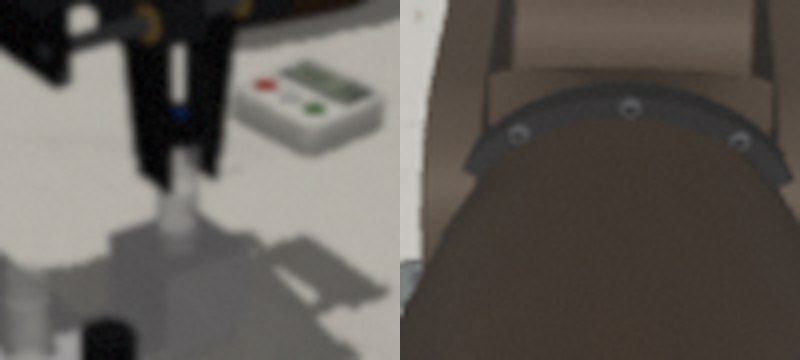

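Run:
```python
from h import *
i=cv2.imread("pics/side4.png")
c=cv2.resize(i[160:200,245:285],None,fx=14,fy=14,interpolation=cv2.INTER_CUBIC);cv2.imwrite("pics/c5.png",cv2.convertScaleAbs(c,alpha=1.6))
def proj(n,P):
    p=optics.camera_params(n);q=np.linalg.inv(p['world_from_camera'])@np.r_[P,1];u=np.array([q[0]/-q[2],-q[1]/-q[2]]);u*=1+p['k1']*u@u
    return p['fx']*u[0]+p['cx'],p['fy']*u[1]+p['cy']
E=(579.9,39.6)
for z in(46,53,73):print(z,proj('side',(*E,z)))
for k in ((1,0),(0,1)):print(np.subtract(proj('side',(E[0]+k[0],E[1]+k[1],53)),proj('side',(*E,53))))
```

```text
46 (np.float64(264.29051664107106), np.float64(188.81630408000632))
53 (np.float64(264.3126866943358), np.float64(185.42630139519284))
73 (np.float64(264.37582833464455), np.float64(175.59157024252417))
[ 0.5127099  -0.11227755]
[-0.2291053  -0.25771557]
```

View pics/c5.png

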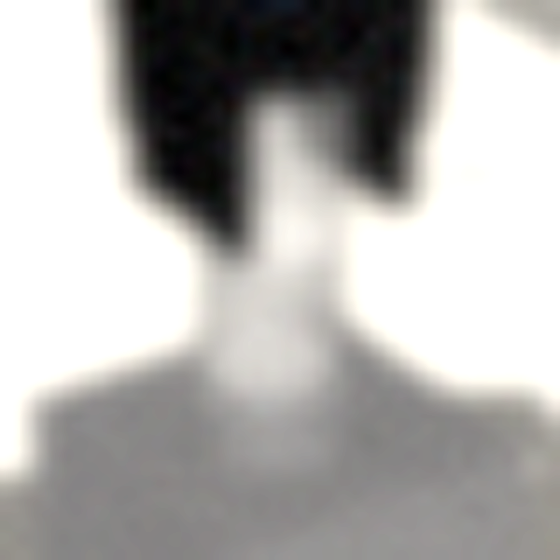

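```bash
python3 -m handwheel '[{"travel":[0,0,-3],"roll":0},{"travel":[0,0,-6],"roll":0},{"travel":[0,0,-7],"roll":0},{"travel":[0,0,-7.5],"roll":0}]';python3 -m handwheel '[{"travel":[0,0,-0.5],"roll":0},{"travel":[0,0,-1],"roll":0},{"travel":[0,0,-1],"roll":0}]'
```

```text
t: 5.4
eef_pos: [580.9, 39.6, 71.9]
tcp_rot: [-1.823, 1.57, 3.074]
ft_force: [0.9, -0.4, -0.0]
opening: 0.198
t: 5.7
eef_pos: [581.0, 39.6, 71.1]
tcp_rot: [1.544, 1.571, 0.159]
ft_force: [-0.4, -0.6, -0.4]
opening: 0.2
```

Free of force at 1.5 mm below the mouth, so it is in the hole. I'll continue down to seat.

```bash
python3 -m handwheel '[{"travel":[0,0,-2],"roll":0},{"travel":[0,0,-4],"roll":0},{"travel":[0,0,-6],"roll":0},{"travel":[0,0,-6],"roll":0}]';python3 -m handwheel '[{"travel":[0,0,-3],"roll":0},{"travel":[0,0,-6],"roll":0},{"travel":[0,0,-8],"roll":0},{"travel":[0,0,-9],"roll":0},{"travel":[0,0,-9],"roll":0}]'
```

```text
t: 6.1
eef_pos: [580.8, 39.6, 64.8]
tcp_rot: [-1.841, 1.57, 3.057]
ft_force: [0.4, 0.6, -0.1]
opening: 0.198
t: 6.6
eef_pos: [580.9, 39.6, 56.0]
tcp_rot: [-1.946, 1.571, 2.951]
ft_force: [-0.0, -0.5, -0.9]
opening: 0.204
```

```bash
python3 -m handwheel '[{"travel":[0,0,-0.5],"roll":0},{"travel":[0,0,-1],"roll":0},{"travel":[0,0,-1],"roll":0}]';python3 -m handwheel '[{"travel":[0,0,0],"roll":0},{"travel":[0,0,0],"roll":0},{"travel":[0,0,0],"roll":0},{"travel":[0,0,0],"roll":0},{"travel":[0,0,0],"roll":0},{"travel":[0,0,0],"roll":0}]' -1;python3 -m handwheel '[{"travel":[0,0,0],"roll":0},{"travel":[0,0,0],"roll":0},{"travel":[0,0,0],"roll":0}]'
```

```text
t: 6.9
eef_pos: [581.0, 39.6, 55.2]
tcp_rot: [1.493, 1.571, 0.108]
ft_force: [-1.0, 0.4, -0.5]
opening: 0.199
t: 7.5
eef_pos: [581.0, 39.6, 55.2]
tcp_rot: [1.511, 1.571, 0.125]
ft_force: [-0.4, 0.5, -0.7]
opening: 0.65
t: 7.8
eef_pos: [581.0, 39.6, 55.2]
tcp_rot: [1.646, 1.571, 0.261]
ft_force: [0.6, -0.4, 0.7]
opening: 0.897
```

```bash
python3 -m handwheel '[{"travel":[0,0,20],"roll":0},{"travel":[0,0,50],"roll":0},{"travel":[-30,-18,50],"roll":0},{"travel":[-62,-36,50],"roll":0},{"travel":[-91.8,-53.9,50],"roll":0},{"travel":[-91.8,-53.9,30],"roll":0},{"travel":[-91.8,-53.9,10],"roll":0},{"travel":[-91.8,-53.9,0],"roll":0}]';python3 -m handwheel '[{"travel":[0,0,-0.5],"roll":0},{"travel":[0,0,-0.5],"roll":0}]'
python3 - <<'E'
from h import *
i=optics.read_camera("side")[:,:,::-1]
cv2.imwrite("pics/side6.png",cv2.resize(i[120:260,150:300],None,fx=4,fy=4,interpolation=cv2.INTER_CUBIC))
E
```

```text
t: 8.6
eef_pos: [488.8, -14.4, 54.2]
tcp_rot: [-1.956, 1.57, 2.941]
ft_force: [0.6, 0.3, 0.2]
opening: 0.999
t: 8.8
eef_pos: [489.4, -14.2, 54.9]
tcp_rot: [-2.178, 1.571, 2.72]
ft_force: [0.3, -0.9, -0.4]
opening: 1.0
```

View pics/side6.png

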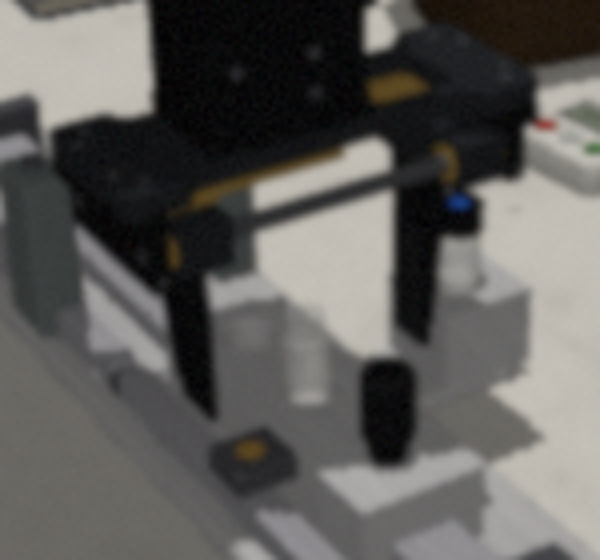

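The capped vial is seated in the spare block at (460,240), and the fingers straddle the open vial at (305,355). Closing.

```bash
python3 -m handwheel '[{"travel":[0,0,0],"roll":0},{"travel":[0,0,0],"roll":0},{"travel":[0,0,0],"roll":0},{"travel":[0,0,0],"roll":0},{"travel":[0,0,0],"roll":0},{"travel":[0,0,0],"roll":0},{"travel":[0,0,0],"roll":0},{"travel":[0,0,0],"roll":0}]' 1;python3 -m handwheel '[{"travel":[0,0,0],"roll":0},{"travel":[0,0,0],"roll":0},{"travel":[0,0,0],"roll":0},{"travel":[0,0,0],"roll":0},{"travel":[0,0,0],"roll":0},{"travel":[0,0,0],"roll":0}]'
```

```text
t: 9.65
eef_pos: [489.2, -14.3, 54.6]
tcp_rot: [1.371, 1.571, -0.015]
ft_force: [0.2, -0.6, -0.2]
opening: 0.387
t: 10.25
eef_pos: [489.2, -14.3, 54.7]
tcp_rot: [1.433, 1.571, 0.047]
ft_force: [-0.6, 0.1, 0.3]
opening: 0.2
```

```bash
python3 -m handwheel '[{"travel":[0,0,10],"roll":0},{"travel":[0,0,22],"roll":0},{"travel":[0,0,30],"roll":0},{"travel":[-4.6,24.6,30],"roll":0},{"travel":[-9.2,49.1,30],"roll":0},{"travel":[-9.2,49.1,24],"roll":0},{"travel":[-9.2,49.1,19],"roll":0},{"travel":[-9.2,49.1,18],"roll":0}]';python3 -m handwheel '[{"travel":[0,0,-0.5],"roll":0},{"travel":[0,0,-1],"roll":0},{"travel":[0,0,-1.5],"roll":0},{"travel":[0,0,-1.5],"roll":0}]'
```

```text
t: 11.05
eef_pos: [480.0, 34.3, 72.3]
tcp_rot: [-1.65, 1.57, -3.036]
ft_force: [-0.2, 0.0, -0.3]
opening: 0.2
t: 11.45
eef_pos: [480.0, 34.6, 71.2]
tcp_rot: [1.557, 1.571, 0.171]
ft_force: [-0.6, 0.5, 1.1]
opening: 0.2
```

```bash
python3 -m handwheel '[{"travel":[0,0,-0.5],"roll":0},{"travel":[0,0,-1],"roll":0},{"travel":[0,0,-1.5],"roll":0},{"travel":[0,0,-1.5],"roll":0}]'
```

```text
t: 11.85
eef_pos: [479.9, 34.9, 69.6]
tcp_rot: [-1.748, 1.571, -3.133]
ft_force: [0.1, 0.0, -0.3]
opening: 0.201
```

```bash
python3 -m handwheel '[{"travel":[0,0,-4],"roll":0},{"travel":[0,0,-8],"roll":0},{"travel":[0,0,-12],"roll":0},{"travel":[0,0,-14],"roll":0},{"travel":[0,0,-14.5],"roll":0},{"travel":[0,0,-14.5],"roll":0}]'
```

```text
t: 12.45
eef_pos: [480.0, 34.8, 55.0]
tcp_rot: [-1.944, 1.571, 2.953]
ft_force: [0.1, -0.7, -0.3]
opening: 0.201
```

```bash
python3 -m handwheel '[{"travel":[0,0,0],"roll":0},{"travel":[0,0,0],"roll":0},{"travel":[0,0,0],"roll":0},{"travel":[0,0,0],"roll":0},{"travel":[0,0,0],"roll":0},{"travel":[0,0,0],"roll":0},{"travel":[0,0,0],"roll":0},{"travel":[0,0,0],"roll":0}]' -1;python3 -m handwheel '[{"travel":[0,0,20],"roll":0},{"travel":[0,0,52],"roll":0},{"travel":[30,2,52],"roll":0},{"travel":[65,3,52],"roll":0},{"travel":[101,4.8,52],"roll":0},{"travel":[101,4.8,30],"roll":0},{"travel":[101,4.8,10],"roll":0},{"travel":[101,4.8,0],"roll":0}]';python3 -m handwheel '[{"travel":[0,0,-0.3],"roll":0},{"travel":[0,0,-0.3],"roll":0}]'
python3 - <<'E'
from h import *
i=optics.read_camera("side")[:,:,::-1]
cv2.imwrite("pics/side7.png",cv2.resize(i[120:260,150:300],None,fx=4,fy=4,interpolation=cv2.INTER_CUBIC))
E
```

```text
t: 13.25
eef_pos: [480.0, 34.8, 55.2]
tcp_rot: [1.633, 1.571, 0.247]
ft_force: [0.4, -0.2, -0.2]
opening: 0.816
t: 14.05
eef_pos: [580.3, 39.7, 53.5]
tcp_rot: [-1.806, 1.569, 3.092]
ft_force: [0.4, 0.9, -0.7]
opening: 1.003
t: 14.25
eef_pos: [581.1, 39.6, 55.3]
tcp_rot: [1.423, 1.57, 0.037]
ft_force: [-0.6, -0.3, 0.4]
opening: 1.002
```

View pics/side7.png

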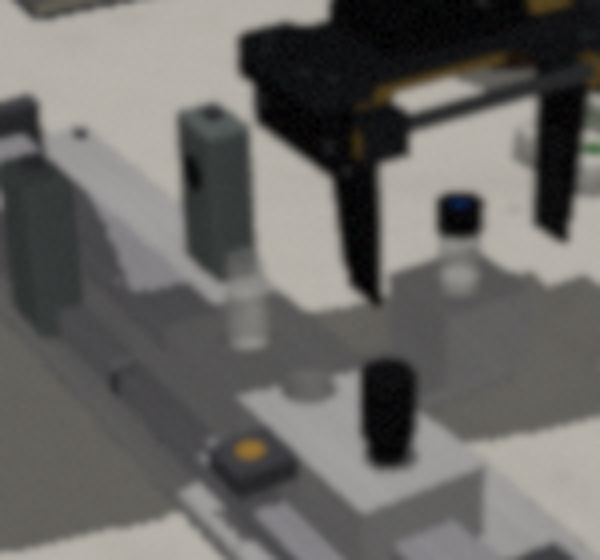

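The open vial stands upright in the front pocket at (247,310), the rear pocket at (308,385) is empty, and the capped vial is between the fingers. Closing.

```bash
python3 -m handwheel '[{"travel":[0,0,0],"roll":0},{"travel":[0,0,0],"roll":0},{"travel":[0,0,0],"roll":0},{"travel":[0,0,0],"roll":0},{"travel":[0,0,0],"roll":0},{"travel":[0,0,0],"roll":0},{"travel":[0,0,0],"roll":0},{"travel":[0,0,0],"roll":0}]' 1;python3 -m handwheel '[{"travel":[0,0,0],"roll":0},{"travel":[0,0,0],"roll":0},{"travel":[0,0,0],"roll":0},{"travel":[0,0,0],"roll":0},{"travel":[0,0,0],"roll":0},{"travel":[0,0,0],"roll":0}]'
```

```text
t: 15.1
eef_pos: [581.0, 39.6, 54.8]
tcp_rot: [2.266, 1.571, 0.88]
ft_force: [0.6, 0.1, -0.2]
opening: 0.384
t: 15.7
eef_pos: [581.0, 39.6, 54.8]
tcp_rot: [1.798, 1.571, 0.413]
ft_force: [-0.6, 0.1, 0.3]
opening: 0.194
```

```bash
python3 -m handwheel '[{"travel":[0,0,10],"roll":0},{"travel":[0,0,25],"roll":0},{"travel":[0,0,35],"roll":0},{"travel":[-30,-18,35],"roll":0},{"travel":[-62,-36,35],"roll":0},{"travel":[-91.8,-53.9,35],"roll":0},{"travel":[-91.8,-53.9,25],"roll":0},{"travel":[-91.8,-53.9,20],"roll":0}]';python3 -m handwheel '[{"travel":[0,0,-1],"roll":0},{"travel":[0,0,-2],"roll":0},{"travel":[0,0,-2.5],"roll":0},{"travel":[0,0,-3],"roll":0},{"travel":[0,0,-3.5],"roll":0},{"travel":[0,0,-3.5],"roll":0}]'
```

```text
t: 16.5
eef_pos: [489.5, -14.6, 75.1]
tcp_rot: [1.29, 1.57, -0.096]
ft_force: [0.1, 0.7, 0.8]
opening: 0.199
t: 17.1
eef_pos: [489.2, -14.2, 71.3]
tcp_rot: [1.378, 1.571, -0.008]
ft_force: [-0.8, -0.5, -0.1]
opening: 0.202
```

```bash
python3 -m handwheel '[{"travel":[0,0,-0.5],"roll":0},{"travel":[0,0,-1],"roll":0},{"travel":[0,0,-1.5],"roll":0},{"travel":[0,0,-1.5],"roll":0}]'
```

```text
t: 17.5
eef_pos: [489.1, -14.3, 69.8]
tcp_rot: [-2.471, 1.571, 2.426]
ft_force: [-0.1, 0.2, 0.4]
opening: 0.202
```

```bash
python3 -m handwheel '[{"travel":[0,0,-4],"roll":0},{"travel":[0,0,-8],"roll":0},{"travel":[0,0,-12],"roll":0},{"travel":[0,0,-14],"roll":0},{"travel":[0,0,-14.7],"roll":0},{"travel":[0,0,-14.7],"roll":0}]'
```

```text
t: 18.1
eef_pos: [489.1, -14.3, 55.1]
tcp_rot: [-2.072, 1.571, 2.826]
ft_force: [-0.0, -0.2, 0.3]
opening: 0.2
```

```bash
python3 -m handwheel '[{"travel":[0,0,0],"roll":0},{"travel":[0,0,0],"roll":0},{"travel":[0,0,0],"roll":0},{"travel":[0,0,0],"roll":0},{"travel":[0,0,0],"roll":0},{"travel":[0,0,0],"roll":0},{"travel":[0,0,0],"roll":0},{"travel":[0,0,0],"roll":0}]' -1;python3 -m handwheel '[{"travel":[0,0,20],"roll":0},{"travel":[0,0,52],"roll":0},{"travel":[5,-30,52],"roll":0},{"travel":[11,-59,52],"roll":0},{"travel":[11,-59,52],"roll":0}]'
python3 - <<'E'
from h import *
print(env.state()['eef_pos'])
i=optics.read_camera("side")[:,:,::-1]
cv2.imwrite("pics/side8.png",cv2.resize(i[120:260,150:300],None,fx=4,fy=4,interpolation=cv2.INTER_CUBIC))
E
```

```text
t: 18.9
eef_pos: [489.2, -14.3, 55.1]
tcp_rot: [1.431, 1.571, 0.046]
ft_force: [-0.2, 0.5, 0.1]
opening: 0.815
t: 19.4
eef_pos: [501.0, -75.6, 107.4]
tcp_rot: [0.998, 1.569, -0.39]
ft_force: [-0.1, -0.4, 0.1]
opening: 1.002
[501.0182752  -75.63103967 107.44613962]
```

View pics/side8.png

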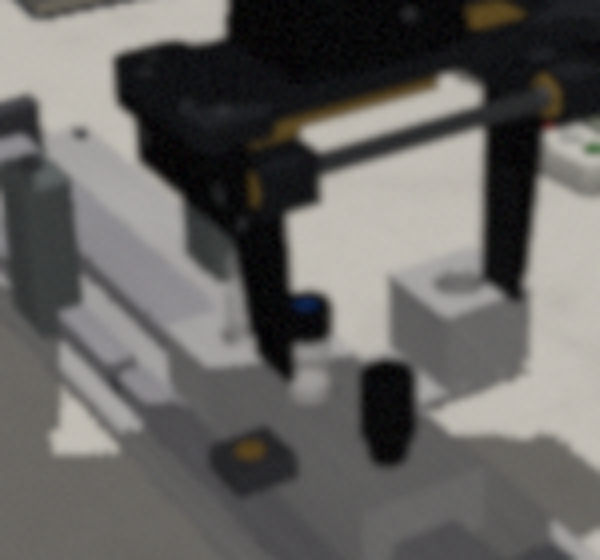

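Both vials stand upright in their new pockets: the capped one at the rear (308,345) and the open one at the front (230,300). I'll lower onto the knob at (387,405).

```bash
python3 -m handwheel '[{"travel":[0,0.3,-20],"roll":0},{"travel":[0,0.3,-40],"roll":0},{"travel":[0,0.3,-50],"roll":0},{"travel":[0,0.3,-54.5],"roll":0},{"travel":[0,0.3,-54.5],"roll":0}]';python3 -m handwheel '[{"travel":[0,0,0],"roll":0},{"travel":[0,0,0],"roll":0},{"travel":[0,0,0],"roll":0},{"travel":[0,0,0],"roll":0},{"travel":[0,0,0],"roll":0},{"travel":[0,0,0],"roll":0},{"travel":[0,0,0],"roll":0},{"travel":[0,0,0],"roll":0}]' 1;python3 -m handwheel '[{"travel":[0,0,0],"roll":0},{"travel":[0,0,0],"roll":0},{"travel":[0,0,0],"roll":0},{"travel":[0,0,0],"roll":0},{"travel":[0,0,0],"roll":0},{"travel":[0,0,0],"roll":0}]'
```

```text
t: 19.95
eef_pos: [500.0, -72.6, 52.4]
tcp_rot: [-2.096, 1.57, 2.802]
ft_force: [0.4, 0.2, 0.7]
opening: 0.999
t: 20.75
eef_pos: [500.2, -73.0, 52.7]
tcp_rot: [1.44, 1.571, 0.054]
ft_force: [0.2, -0.1, -0.1]
opening: 0.381
t: 21.35
eef_pos: [500.4, -73.0, 52.7]
tcp_rot: [1.303, 1.57, -0.082]
ft_force: [4.0, 1.7, -1.9]
opening: 0.225
```

```bash
python3 -m handwheel '[{"travel":[-0.5,2.9,0],"roll":0},{"travel":[-1.5,7.9,0],"roll":0},{"travel":[-2.8,14.7,0],"roll":0},{"travel":[-4.2,22.6,0],"roll":0},{"travel":[-5.7,30.5,0],"roll":0},{"travel":[-7.0,37.4,0],"roll":0},{"travel":[-7.4,39.3,0],"roll":0},{"travel":[-7.4,39.3,0],"roll":0}]'
```

```text
t: 22.15
eef_pos: [492.9, -33.4, 52.7]
tcp_rot: [1.931, 1.57, 0.545]
ft_force: [4.4, 4.1, -3.4]
opening: 0.22
```

```bash
python3 -m handwheel '[{"travel":[-0.2,2.9,0],"roll":0},{"travel":[-1.2,7.9,0],"roll":0},{"travel":[-2.5,14.7,0],"roll":0},{"travel":[-3.9,22.6,0],"roll":0},{"travel":[-5.4,30.5,0],"roll":0},{"travel":[-7.1,39.3,0],"roll":0},{"travel":[-8.9,49.1,0],"roll":0},{"travel":[-9.7,54.1,0],"roll":0}]';python3 -m handwheel '[{"travel":[0,0,0],"roll":0},{"travel":[0,0,0],"roll":0}]';python3 - <<'E'
from h import *
for n in("side",):
    i=optics.read_camera(n)[:,:,::-1]
    cv2.imwrite("pics/side9.png",cv2.resize(i[100:260,110:290],None,fx=3.7,fy=3.7,interpolation=cv2.INTER_CUBIC))
E
```

```text
t: 22.95
eef_pos: [482.8, 20.5, 52.7]
tcp_rot: [-0.958, 1.57, -2.343]
ft_force: [0.7, -6.2, -2.5]
opening: 0.224
t: 23.15
eef_pos: [482.7, 20.8, 52.6]
tcp_rot: [-2.424, 1.57, 2.474]
ft_force: [1.7, 2.2, -0.4]
opening: 0.227
```

View pics/side9.png

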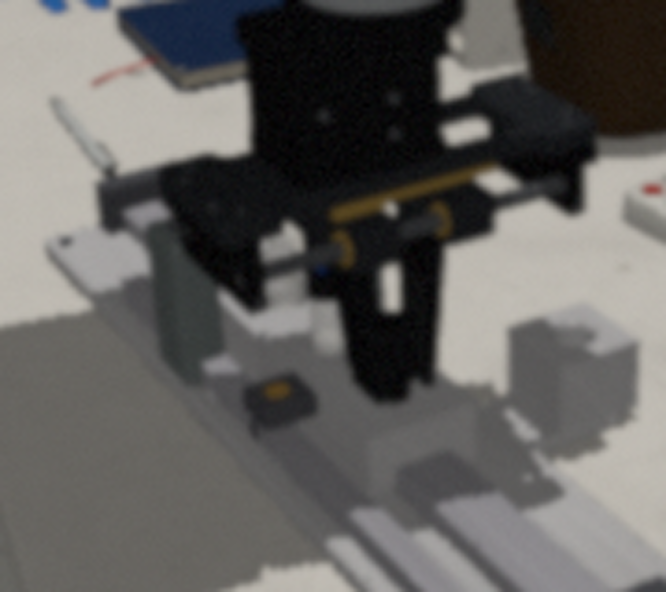

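```bash
cat > f.py <<'E'
from h import *
s=env.state();a=.1853;B=np.array([[np.cos(a),np.sin(a)],[-np.sin(a),np.cos(a)]])
print("travel %.2f"%(B@(s['eef_pos'][:2]-[500.3,-73.0]))[1],"F bed",(B@s['ft_force'][:2]).round(1),"Fz %.1f"%s['ft_force'][2],"t",s['t'])
E
python3 f.py
python3 -m handwheel '[{"travel":[-0.4,2,0],"roll":0},{"travel":[-0.7,4,0],"roll":0},{"travel":[-1.1,6,0],"roll":0},{"travel":[-1.1,6,0],"roll":0},{"travel":[-1.1,6,0],"roll":0}]'>/dev/null; python3 f.py
python3 -m handwheel '[{"travel":[-0.2,1,0],"roll":0},{"travel":[-0.2,1,0],"roll":0}]'>/dev/null; python3 f.py
python3 -m handwheel '[{"travel":[-0.2,1,0],"roll":0},{"travel":[-0.2,1,0],"roll":0}]'>/dev/null; python3 f.py
```

```text
travel 95.24 F bed [-0.1  1.3] Fz -1.4 t 23.2
travel 101.36 F bed [-1.2  1.2] Fz 0.7 t 23.7
travel 102.27 F bed [-3.2 -0.6] Fz 0.9 t 23.9
travel 103.30 F bed [-2.6 -0.1] Fz 1.1 t 24.1
```

```bash
for k in 1 ; do :; done
python3 -m handwheel '[{"travel":[-0.2,1,0],"roll":0},{"travel":[-0.2,1,0],"roll":0}]'>/dev/null; python3 f.py
python3 -m handwheel '[{"travel":[-0.2,1,0],"roll":0},{"travel":[-0.2,1,0],"roll":0}]'>/dev/null; python3 f.py
python3 -m handwheel '[{"travel":[-0.2,1,0],"roll":0},{"travel":[-0.2,1,0],"roll":0}]'>/dev/null; python3 f.py
python3 -m handwheel '[{"travel":[-0.2,1,0],"roll":0},{"travel":[-0.2,1,0],"roll":0}]'>/dev/null; python3 f.py
```

```text
travel 104.31 F bed [-5.4 -0.7] Fz 0.8 t 24.3
travel 105.38 F bed [-4.2 -0. ] Fz 1.1 t 24.5
travel 106.39 F bed [-4.6  0.5] Fz 1.3 t 24.7
travel 107.44 F bed [-4.2  1.4] Fz 2.3 t 24.9
```

```bash
python3 -m handwheel '[{"travel":[-0.3,0.7,0],"roll":0},{"travel":[-0.3,0.7,0],"roll":0}]'>/dev/null; python3 f.py
python3 -m handwheel '[{"travel":[-0.2,0.7,0],"roll":0},{"travel":[-0.2,0.7,0],"roll":0}]'>/dev/null; python3 f.py
python3 -m handwheel '[{"travel":[-0.2,0.7,0],"roll":0},{"travel":[-0.2,0.7,0],"roll":0}]'>/dev/null; python3 f.py
```

```text
travel 108.13 F bed [-3.5  1.8] Fz 0.7 t 25.1
travel 108.86 F bed [-3.3  2.4] Fz 0.0 t 25.3
travel 109.57 F bed [-2.1  4.4] Fz 0.4 t 25.5
```

```bash
python3 -m handwheel '[{"travel":[-0.1,0.6,0],"roll":0},{"travel":[-0.1,0.6,0],"roll":0}]'>/dev/null; python3 f.py
python3 -m handwheel '[{"travel":[-0.1,0.6,0],"roll":0},{"travel":[-0.1,0.6,0],"roll":0}]'>/dev/null; python3 f.py
python3 -m handwheel '[{"travel":[-0.1,0.6,0],"roll":0},{"travel":[-0.1,0.6,0],"roll":0}]'>/dev/null; python3 f.py
```

```text
travel 110.18 F bed [-1.6  3.5] Fz -0.2 t 25.7
travel 110.60 F bed [-1.9  2.5] Fz -1.0 t 25.9
travel 111.27 F bed [-1.6  2.3] Fz -2.1 t 26.1
```

```bash
python3 -m handwheel '[{"travel":[-0.1,0.5,0],"roll":0},{"travel":[-0.1,0.5,0],"roll":0}]'>/dev/null; python3 f.py
python3 -m handwheel '[{"travel":[-0.1,0.5,0],"roll":0},{"travel":[-0.1,0.5,0],"roll":0}]'>/dev/null; python3 f.py
python3 -m handwheel '[{"travel":[-0.1,0.5,0],"roll":0},{"travel":[-0.1,0.5,0],"roll":0}]'>/dev/null; python3 f.py
```

```text
travel 111.63 F bed [-1.8 -1.3] Fz -1.5 t 26.3
travel 111.98 F bed [-2.6 -4.6] Fz -1.6 t 26.5
travel 112.30 F bed [-3.2 -6.4] Fz -2.6 t 26.7
```

```bash
python3 -m handwheel '[{"travel":[0.1,-0.5,0],"roll":0},{"travel":[0.1,-0.5,0],"roll":0},{"travel":[0.1,-0.5,0],"roll":0}]'>/dev/null; python3 f.py
python3 -m handwheel '[{"travel":[0.1,-0.4,0],"roll":0},{"travel":[0.1,-0.4,0],"roll":0},{"travel":[0.1,-0.4,0],"roll":0}]'>/dev/null; python3 f.py
python3 - <<'E'
from h import *
o=[]
for n,(x0,y0) in(("side",(110,110)),("top",(160,170))):
    i=optics.read_camera(n)[:,:,::-1];cv2.imwrite(f"pics/{n}10.png",i)
    o.append(cv2.resize(i[y0:y0+130,x0:x0+130],None,fx=3,fy=3,interpolation=cv2.INTER_CUBIC))
cv2.imwrite("pics/c10.png",np.hstack(o))
E
python3 f.py
```

```text
travel 112.07 F bed [-2.3 -4.5] Fz -3.4 t 27.0
travel 111.92 F bed [-1.1 -1.3] Fz -3.0 t 27.3
travel 111.93 F bed [-1.1 -1.1] Fz -2.9 t 27.4
```

View pics/c10.png

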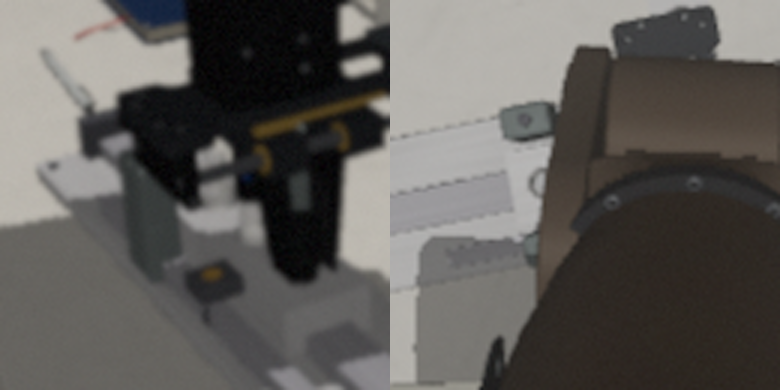

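```bash
python3 - <<'E'
from h import *
c=np.array([471.2,79.6]);a=.1853;B=np.array([[np.cos(a),np.sin(a)],[-np.sin(a),np.cos(a)]])
def br(f):
    i=cv2.imread(f).astype(int);m=(i[...,2]-i[...,0]>30);R=np.zeros(m.shape,bool)
    R[190:240,165:230]=1;w=(i[...,2]-i[...,0]-15).clip(0)*(m&R);ys,xs=np.nonzero(w);return np.average(xs,weights=w[ys,xs]),np.average(ys,weights=w[ys,xs]),(w>0).sum()
p0=br("pics/side0.png");p1=br("pics/side10.png");print(p0,p1)
b0=B@(plane('side',p0[:2],44)[:2]-c)
for z in(44,42):print(b0,B@(plane('side',p1[:2],z)[:2]-c))
print("notch side",[B@(plane('side',q,26)[:2]-c) for q in((110+233/3.3,130+268/3.3),)],"top",B@(plane('top',(247.35,241.88),26)[:2]-c))
E
python3 f.py
```

```text
(np.float64(212.08339124391938), np.float64(231.98749131341208), np.int64(32)) (np.float64(180.17362637362638), np.float64(200.8901098901099), np.int64(17))
[ -42.42419045 -120.54230501] [-42.7308558   -8.78715425]
[ -42.42419045 -120.54230501] [-41.42116142  -5.78491593]
notch side [array([-45.60268551, -13.02565417])] top [-41.10534403  -8.84192375]
travel 111.93 F bed [-1.1 -1.1] Fz -2.9 t 27.4
```

```bash
python3 -m handwheel '[{"travel":[0,0,0],"roll":0},{"travel":[0,0,0],"roll":0},{"travel":[0,0,0],"roll":0},{"travel":[0,0,0],"roll":0},{"travel":[0,0,0],"roll":0}]'; python3 f.py
python3 - <<'E'
from h import *
a=cv2.imread("pics/side10.png")[140:200,150:220];a=cv2.convertScaleAbs(cv2.resize(a,None,fx=8,fy=8,interpolation=cv2.INTER_CUBIC),alpha=1.4);cv2.imwrite("pics/c11.png",a)
E
```

```text
t: 27.9
eef_pos: [479.7, 37.0, 52.7]
tcp_rot: [1.749, 1.571, 0.363]
ft_force: [-0.4, 1.0, -3.7]
opening: 0.222
travel 111.88 F bed [-0.2  1.1] Fz -3.7 t 27.9
```

View pics/c11.png

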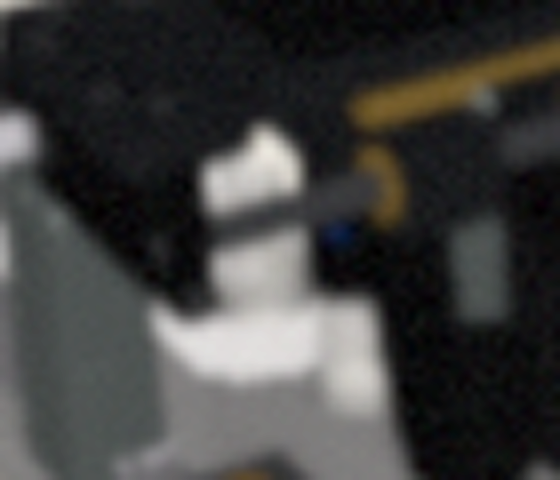

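Both vials are upright: the open one at (255,230) and the capped one at (350,330) with its blue disc at (340,235). The carriage is at rest in the notch with about 1 N on the knob. Handing in.

```bash
python3 -c "
from h import *
job.job_done()"; python3 f.py
```

```text
the job is handed in; nothing more can be done
the job is handed in; nothing more can be done
```

The vials are swapped and the carriage is at rest in the notch, with the gripper still closed on the knob. I handed the job in at about 28 s, well inside the 64 s limit.

- **Swap:** I parked the capped vial in the spare pocket, moved the open vial to the front pocket, then put the capped vial in the rear. All three placings went in without noticeable force. The last pictures show both vials upright, though partly hidden by the gripper.
- **Notch:** I pushed the carriage about 112 mm. Along the rail, the ball first drew the knob forward with up to +4.4 N, then resisted with −6.4 N just past centre. I backed off about 1 mm, and about 1 N along the rail was left on the knob.
- **Position check:** the brass screw in the side view puts the ball at −8.8 mm along the bed, and the top view puts the notch at −8.8 mm.
- **Disagreements:** the side view alone put the notch about 4 mm away from that, at −13.0 mm, so I went by the force. The −8.8 mm also assumes the screw did not drop with the ball; with the 2 mm drop it would be −5.8 mm. A vertical force of about 3–4 N was left on the wrist.

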